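Hold the basin tap centred in its hole for sealing

ROBOT

A 6-joint arm with a two-finger parallel gripper is mounted at the origin on the work surface. World frame = base frame: x ahead of the robot, y to its left, z up, the work surface at z = 0. Lengths are in m, angles in degrees, forces in N, time in s.
With the tool pointing down it reaches from about 0.375 to 0.9 m from the base axis. Payload 3.1 kg.
Tool frame: the origin (TCP) lies at the very end of the fingers, on their centre line; the grasp point (between the pads) lies 19 mm behind it; z points along the fingers, y is the line along which they close (so a half turn about z gives the same grasp; the last joint's range is limited). The gripper opens to 87 mm and grips with 3 to 60 N. Pads are 19 mm wide; open, the fingers measure 117 mm over their backs; the gripper's body (75 mm by 190 mm) begins 51 mm behind the grasp point.
Start: joints at [62.882, 30.224, 82.088, -0, 67.689, -10.227], TCP at [0.182, 0.598, 0.223] pointing down, gripper open.
Joint ranges: [-176.69, 176.69], [-43.24, 126.21], [12.49, 139.97], [-82, 262], [0, 151.66], [-163.58, 163.58]. Speed limits (degrees/s): [159.86, 159.86, 180, 180, 180, 180].

INTERFACE

Orientations are given as a 3x3 rotation matrix whose columns are the frame's x, y, z axes.
In Python, from rig import bot, imaging gives the robot as it stands.
- The arm moves only by the tool drive_tool, never from a script. Its argument "deltas" is text: rows parted by semicolons, each of 5 numbers parted by spaces: the finger opening in mm, from 0 to 87, then the shift along the world's x, y, z in mm, then the turn about the world's z in rad. In form: jaw dx dy dz twist; .... A call has 1 to 12 rows; each row is the pose to reach, as a shift and turn from the pose commanded when the call began; what a row does not reach only later rows make up. A row lasts 1/10 s, in which the tool goes at most 50 mm and 8.59 degrees, less where a joint would pass 70% of its speed; a pose out of reach is approached as far as the arm can. A call with a gripper value outside its range is refused whole. The fingers move at their own pace and stop on an object; the grip force is fixed at half the most. Time passes only in rows, so rows that repeat a pose let the fingers close. It gives the time, the measured TCP pose, the force, the opening and the grip force at its end, in the units of the state.
- bot.read_state(): the state, without advancing time (a new reading comes with each control period).
- imaging.capture(name): name is "scene" or "top" or "wrist"; returns the picture (400x640x3 uint8, red, green, blue); there is no depth.
- imaging.camera_model(name): a dict with "fx", "fy", "cx", "cy" (pixels), "dist" ([k1, k2, p1, p2, k3] as OpenCV has them; the pictures are not rectified), "T" (4x4, takes a point from camera to world coordinates). Camera axes: x right, y down, z forward; pixel columns grow to the right and rows downward; lengths in m; the calibration is good to about 2 mm. A picture is of the moment at which its call begins: read the wrist's pose just before it. camera_model takes no time and is no camera call; for the wrist camera it gives the pose at the moment of the call.
- bot.hand_in(): hands the job in; it is judged then, once.
The state is a dict: "time_s": time; "joint_positions": joint angles; "qvel": joint speeds; "tau": joint torques, N m; "position": TCP position; "tcp_rot": TCP orientation; "force": force on the tool from outside, world axes, zero at the start; "moment": the same for the moment, N m; "opening": opening from 0.0 (shut) to 1.0 (fully open); "grasp_force": force on a finger pad.
Only numpy, scipy, OpenCV 4.12 (cv2) and the standard library are available. Lean on these libraries where they do the work, as an engineer would, in place of code of your own. Each camera call takes 0.05 s, during which the arm holds its last target. There are 200 camera calls.

TASK

Help me fit the tap to this washbasin: take the chrome tap out of its carton and, keeping it upright with its spout pointing straight out over the bowl, lower its threaded tail through the tap hole in the basin's ledge without any part of the tap touching the china. Stop with the tap's base about 10 mm above the ledge and finish while still holding it there, still and centred in the hole with an even gap all round, so that I can run the sealant in under the base and reach the tail from below. Leave the tray's parts, the tumbler and the spanner where they are.

Things in the scene. Friction and masses are not known exactly. Their poses are not given: they have to be found in the camera images.
- tap_grip (a point): loose chrome pillar tap, 0.5 to 0.75 kg, upright in its carton. Point on the tail's axis inside the 38 x 38 mm square body (flat sides face x and y, from 6 to 90 mm above the base's underside), 65 mm above the base's underside. z up along the tail, x the way the spout points, y left of it. Grip across the sides that face y, 68 to 80 mm above the base's underside
- tap_seat (a point): centre of the underside of the tap's 48 x 48 x 6 mm base, which starts lying on the carton's top; same axes as tap_grip. On the body sits a 30 mm square handle cap, its top 106 mm above this point, with a flat lever 20 mm wide that points along x to 70 mm from the axis and rises to 114 mm above this point
- tail_tip (a point): centre of the lower end of the tap's round, threaded brass tail, 21 mm in diameter and 55 mm long; 55 mm below tap_seat, same axes
- spout_tip (a point): middle of the end face of the tap's straight spout (28 mm wide, 16 mm high), 115 mm along x from the tail's axis and 64 mm above the underside of the base; same axes
- tap_hole (a point): centre of the mouth of the tap hole, level with the basin's ledge, 150 mm above the worktop. Round, vertical, 35 mm in diameter, through the 15 mm thick ledge, free below. z up, x from the ledge straight out over the bowl (where the spout must point). White china basin, fixed, 300 mm (x) by 360 mm (y), ledge 90 mm wide nearest the robot; nothing on it is higher. Hole 45 mm from the back edge
- carton: fixed cardboard carton, 110 x 110 mm, 72 mm tall, flaps folded down outside; the tap's tail hangs in a 30 mm hole in the middle of its flat top. Origin at the centre of its underside. Either left or right of the basin; a black tray, 115 x 115 x 30 mm, is on the other side
- backnut_mid (a point): centre of a loose brass hexagon back nut, 34 mm across and 10 mm high, lying in the tray: leave it alone
- reel_mid (a point): centre of a loose white tape reel, 46 mm across and 14 mm high, lying in the tray: leave it alone
- tumbler_mid (a point): centre of a loose white ceramic tumbler, 72 mm across and 100 mm tall, standing on the worktop left of the bowl: leave it alone
- spanner_mid (a point): middle of a loose 200 mm steel spanner lying on the worktop right of the bowl: leave it alone
Mind the look-alikes: they are no part of the job. Of the things that look like the part that bears tap_grip, the smallest one is meant.

How it is judged:
By the outcome, as a careful person would: the job done as asked, in the order asked, and still so for the second after the job is handed in, while the arm keeps its last pose, push and grip.
It also fails if it takes over 51 s, if anything falls off the work surface, if the arm or the gripper's body presses on something with over 40 N, if the wrist force passes 120 N, or if a joint passes its speed limit or range.

## Working session

There is one attempt and no reset: what is moved stays moved. The work goes in short steps, Python scripts to look and compute and a tool call to move; the robot and the scene stay as the last step left them, time stands still between calls to the robot, and variables do not carry over. Pictures are saved under pics/ and viewed, at most 10 in all, crops included, and the job is handed in when it is done.

Besides the shell and the picture viewer there is one more tool, called after ">>>" in YAML: its name, and indented under it one key for each argument. drive_tool: Moves the arm, as the interface text tells. Its arguments: {"type":"object","properties":{"deltas":{"type":"string"}},"required":["deltas"]}

```bash
mkdir -p pics; cat > h.py <<'E'
import numpy as np, cv2
from rig import bot, imaging
def grab(n,f=None):
    m=imaging.camera_model(n); p=imaging.capture(n)
    if f: cv2.imwrite(f'pics/{f}.png',p[:,:,::-1])
    return p,m
def ray(m,uv):
    K=np.array([[m['fx'],0,m['cx']],[0,m['fy'],m['cy']],[0,0,1.]])
    u=cv2.undistortPoints(np.array(uv,float).reshape(-1,1,2),K,np.array(m['dist'],float)).reshape(-1,2)
    T=np.array(m['T']); d=np.c_[u,np.ones(len(u))]@T[:3,:3].T
    return T[:3,3],d
def plane(m,uv,z):
    o,d=ray(m,uv); return o+d*((z-o[2])/d[:,2:3])
def proj(m,P):
    K=np.array([[m['fx'],0,m['cx']],[0,m['fy'],m['cy']],[0,0,1.]])
    Ti=np.linalg.inv(np.array(m['T']))
    r=cv2.projectPoints(np.array(P,float).reshape(-1,1,3),cv2.Rodrigues(Ti[:3,:3])[0],Ti[:3,3],K,np.array(m['dist'],float))[0]
    return r.reshape(-1,2)
E
python3 - <<'E'
from h import *
a,m=grab('top','top0'); b,n=grab('scene','scene0')
print(np.round(m['T'],3),m['fx'],np.round(n['T'],3),n['fx'])
s=bot.read_state(); print(s)
E
```

```text
[[ 0.014 -0.983  0.182  0.215]
 [-1.    -0.012  0.011  0.099]
 [-0.008 -0.182 -0.983  1.24 ]
 [ 0.     0.     0.     1.   ]] 395.27913036983654 [[-0.471  0.547 -0.692  1.627]
 [ 0.882  0.31  -0.355  0.722]
 [ 0.021 -0.777 -0.629  1.236]
 [ 0.     0.     0.     1.   ]] 473.3097905179923
{'time_s': 0.1, 'joint_positions': array([ 6.28821042e+01,  3.02742928e+01,  8.21489810e+01, -1.36830914e-03,
        6.76883494e+01, -1.02265961e+01]), 'qvel': array([-0.01946006, -0.15960845, -0.12784918,  0.03557928,  0.08025878,
       -0.0975267 ]), 'tau': array([-5.53393438e-04, -4.40991282e+01, -1.77150893e+01,  6.34774799e-02,
        5.34393790e-02, -4.47542573e-05]), 'position': array([0.18126597, 0.5974529 , 0.22166283]), 'tcp_rot': array([[-9.56860216e-01,  2.90547369e-01, -8.68365330e-04],
       [ 2.90548486e-01,  9.56858681e-01, -1.74409805e-03],
       [ 3.24159802e-04, -1.92116027e-03, -9.99998102e-01]]), 'force': array([-0.50798596,  0.25154355,  0.00719294]), 'moment': array([ 0.0709654 , -0.00104781, -0.00458238]), 'grasp_force': 0.0, 'opening': 0.9982674285305162}
```

View pics/top0.png

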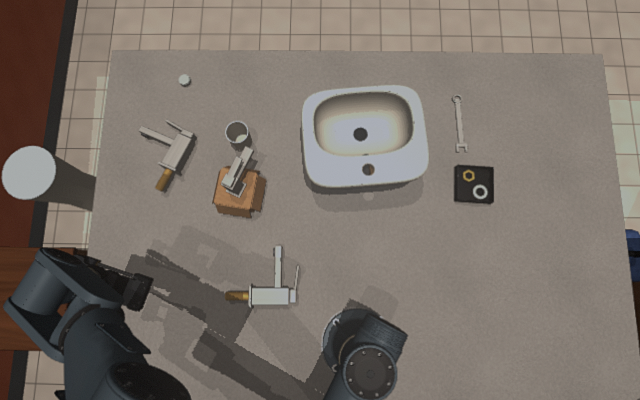

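View pics/scene0.png

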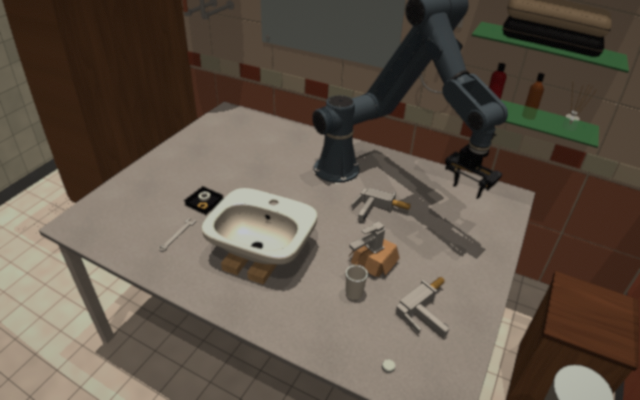

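The top view shows three tap-like things: two larger taps lying flat at (168,155) and (270,295), and one standing upright in the orange carton at (238,180). The carton tap is the one meant, since it is the smallest and upright. The tap hole is at (369,169), and the tumbler at (237,132) is close to the spout. I'll confirm this with one crop.

```bash
python3 - <<'E'
from h import *
p=cv2.imread('pics/top0.png'); q=cv2.imread('pics/scene0.png')
c=cv2.resize(p[110:230,200:300],None,fx=4,fy=4,interpolation=cv2.INTER_CUBIC)
d=cv2.resize(q[210:310,330:420],None,fx=4.4,fy=4.8,interpolation=cv2.INTER_CUBIC)
cv2.imwrite('pics/crop1.png',np.hstack([c,d]))
m=imaging.camera_model('top')
print(c.shape,d.shape)
print('hole',plane(m,[[369,169]],.15),'cap/body',plane(m,[[236,184]],.17),'carton ctr top',plane(m,[[239,188]],.072))
print('basin ledge corners',plane(m,[[304,187],[428,178],[303,95],[424,90]],.15))
print('tumbler',plane(m,[[237,128]],.1))
E
```

```text
(480, 400, 3) (480, 396, 3)
hole [[ 0.50047166 -0.02276027  0.15      ]] cap/body [[0.44797532 0.34895128 0.17      ]] carton ctr top [[0.45699381 0.36202535 0.072     ]]
basin ledge corners [[ 0.44596162  0.16080762  0.15      ]
 [ 0.47628752 -0.18941623  0.15      ]
 [ 0.72348863  0.16993927  0.15      ]
 [ 0.7433485  -0.18746023  0.15      ]]
tumbler [[0.63755386 0.37171593 0.1       ]]
```

View pics/crop1.png

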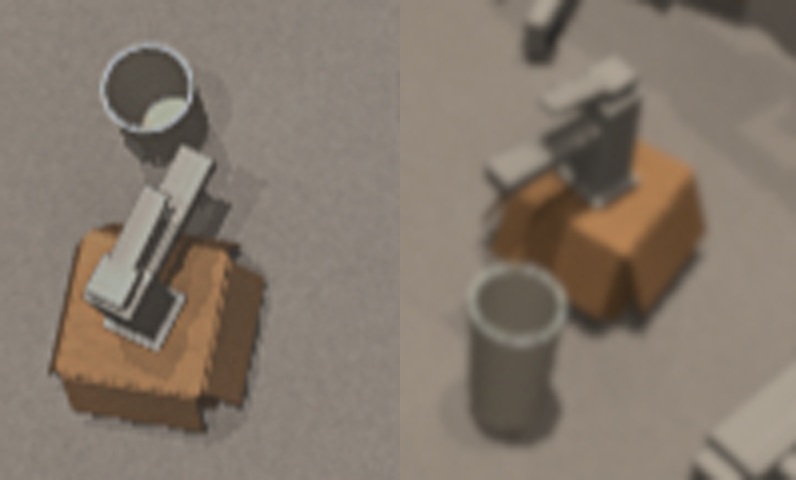

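The crop confirms it: a single upright tap stands in the carton, with its spout running from crop (147,318) towards (197,160), roughly 30° to the right of world x. The tumbler stands beyond the spout tip. I'll move above it now for close wrist views.

>>> drive_tool:
  deltas: "87 0 0 50 0; 87 30 -30 90 -0.1; 87 70 -60 110 -0.2; 87 105 -90 110 -0.2; 87 140 -120 110 -0.2; 87 175 -150 110 -0.2; 87 210 -180 110 -0.2; 87 240 -210 110 -0.2; 87 250 -235 110 -0.2; 87 250 -235 110 -0.2; 87 250 -235 110 -0.2"

```text
time_s: 1.2
position: [0.4314, 0.3627, 0.3322]
tcp_rot: [[-0.879, 0.476, -0.001], [0.476, 0.879, 0.0], [0.001, -0.0, -1.0]]
force: [-1.1, 0.8, 1.4]
opening: 0.994
grasp_force: 0.0
```

```bash
python3 - <<'E'
from h import *
a,m=grab('wrist','w1'); b,n=grab('top','top1')
s=bot.read_state(); print(s['position'],s['qvel'].round(1),s['time_s']); print(np.round(m['T'],4),m['fx'])
R=s['tcp_rot'];print(np.degrees(np.arctan2(R[1,1],R[0,1])))
q=cv2.resize(b[130:230,200:300],None,fx=5,fy=5,interpolation=cv2.INTER_CUBIC)[:,:,::-1]
cv2.imwrite('pics/top1c.png',q)
E
```

```text
[0.4308287  0.3637709  0.33239555] [ 0.9 -0.1 -0.2 -0.2 -0.1 -0. ] 1.3
[[ 4.772e-01  8.370e-01  2.679e-01  3.571e-01]
 [ 8.788e-01 -4.545e-01 -1.453e-01  4.036e-01]
 [ 1.000e-04  3.048e-01 -9.524e-01  4.947e-01]
 [ 0.000e+00  0.000e+00  0.000e+00  1.000e+00]] 289.82131245949887
61.70437381023028
```

View pics/w1.png

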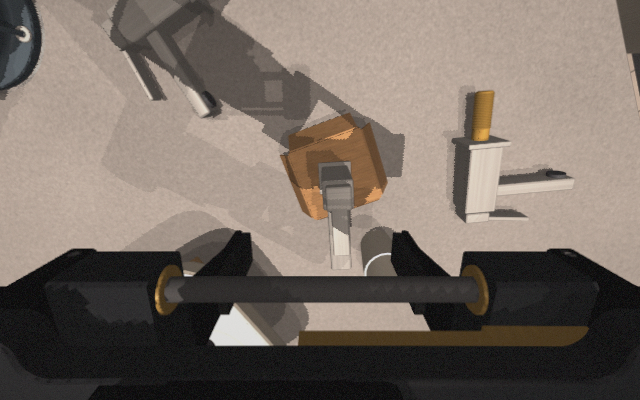

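The wrist view shows the tap from behind and above. The base's back edge is at about (320–352,163), the cap at (340,190), and the spout tip at about (341,268) at the bottom of the image. I'll enlarge it for edge points.

```bash
python3 - <<'E'
from h import *
p=cv2.imread('pics/w1.png')
cv2.imwrite('pics/w1c.png',cv2.resize(p[150:280,300:380],None,fx=6,fy=4.6*1,interpolation=cv2.INTER_CUBIC))
E
```

```text
(no output)
```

View pics/w1c.png

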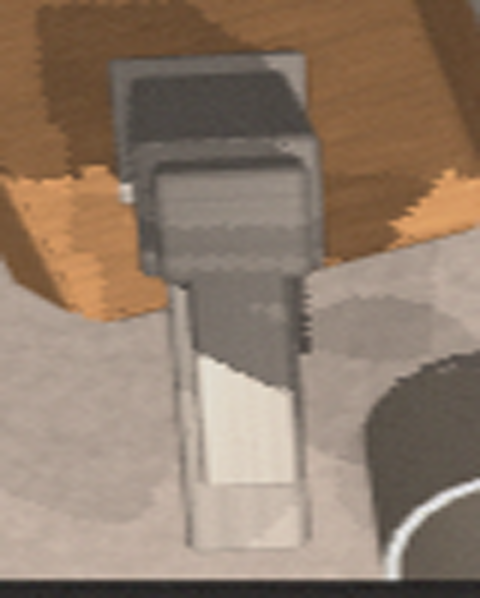

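```bash
python3 - <<'E'
from h import *
m=imaging.camera_model('wrist')
f=lambda c:[[300+x/6,150+y/4.6] for x,y in c]
s=bot.read_state();p0=s['position'];R=s['tcp_rot'];print(p0)
for nm,c,z,back in [('base',[(108,58),(306,53)],.078,-24),('body',[(135,140),(317,135)],.162,-19),('cap',[(157,168),(305,158)],.178,-15),('lever',[(204,484),(294,484)],.186,70),('spout',[(188,548),(307,545)],.144,115)]:
    P=plane(m,f(c),z); mid=P.mean(0);d=P[1]-P[0]
    print(nm,mid.round(4),'w',np.linalg.norm(d).round(4),'yaw_y',np.degrees(np.arctan2(d[1],d[0])).round(1),back)
E
```

```text
[0.4308287  0.3637709  0.33239555]
base [0.4367 0.3832 0.078 ] w 0.048 yaw_y 63.5 -24
body [0.4412 0.3809 0.162 ] w 0.0359 yaw_y 63.7 -19
cap [0.4434 0.3799 0.178 ] w 0.028 yaw_y 66.9 -15
lever [0.5198 0.3439 0.186 ] w 0.0179 yaw_y 61.6 70
spout [0.5606 0.3257 0.144 ] w 0.0274 yaw_y 63.8 115
```

>>> drive_tool:
  deltas: "87 26.5 10 0 0.052; 87 26.5 10 -40 0.052; 87 26.5 10 -80 0.052; 87 26.5 10 -115 0.052; 87 26.5 10 -145 0.052; 87 26.5 10 -170 0.052; 87 26.5 10 -190 0.052; 87 26.5 10 -204 0.052; 87 26.5 10 -204 0.052; 87 26.5 10 -204 0.052; 87 26.5 10 -204 0.052"

```text
time_s: 2.4
position: [0.4588, 0.3738, 0.1298]
tcp_rot: [[-0.904, 0.428, 0.002], [0.428, 0.904, 0.001], [-0.002, 0.002, -1.0]]
force: [0.3, -0.5, -0.1]
opening: 1.0
grasp_force: 0.0
```

```bash
python3 - <<'E'
from h import *
s=bot.read_state(); print(s['position'],s['force'],s['moment'])
a,m=grab('wrist','w2'); grab('top','top2')
R=s['tcp_rot'];print(np.degrees(np.arctan2(R[1,1],R[0,1])))
E
```

```text
[0.45877162 0.37383553 0.12980908] [ 0.30690715 -0.51616655 -0.14942392] [-0.04192989  0.01400529  0.0007112 ]
64.65926655405086
```

View pics/w2.png

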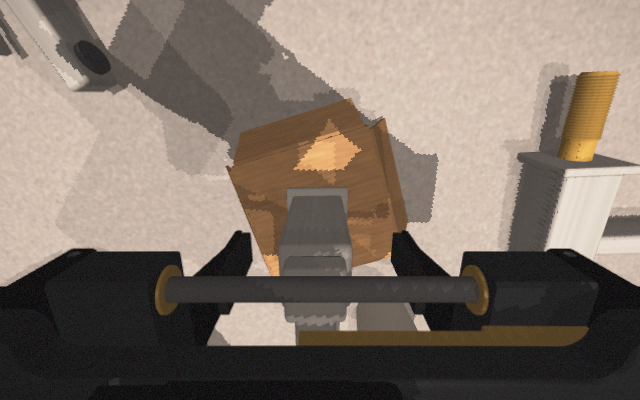

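The wrist view shows the body centred between the fingers, with base corners at (288–348,187) and fingers at 252 and 392. Next I'll close the gripper, which I'll lower by 2 mm.

>>> drive_tool:
  deltas: "87 0 0 -2 0; 70 0 0 -2 0; 60 0 0 -2 0; 50 0 0 -2 0; 45 0 0 -2 0; 40 0 0 -2 0; 30 0 0 -2 0; 30 0 0 -2 0; 30 0 0 -2 0; 30 0 0 -2 0; 30 0 0 -2 0; 30 0 0 -2 0"

```text
time_s: 3.7
position: [0.4574, 0.3722, 0.1264]
tcp_rot: [[-0.904, 0.428, -0.002], [0.428, 0.904, -0.002], [0.001, -0.002, -1.0]]
force: [-1.9, -4.5, 3.3]
opening: 0.437
grasp_force: 29.9
```

```bash
python3 - <<'E'
from h import *
s=bot.read_state(); print(s['position'],s['force'],s['moment'],s['opening']*87,s['grasp_force'])
b=cv2.imread('pics/top2.png')
cv2.imwrite('pics/hole.png',cv2.resize(b[70:200,290:440],None,fx=5,fy=4.6,interpolation=cv2.INTER_CUBIC))
E
```

```text
[0.45739705 0.37223643 0.12644844] [-1.92911118 -4.52914726  3.27948292] [-1.01614683  0.39013144 -0.03405758] 38.01153516439252 29.901909705949947
```

View pics/hole.png

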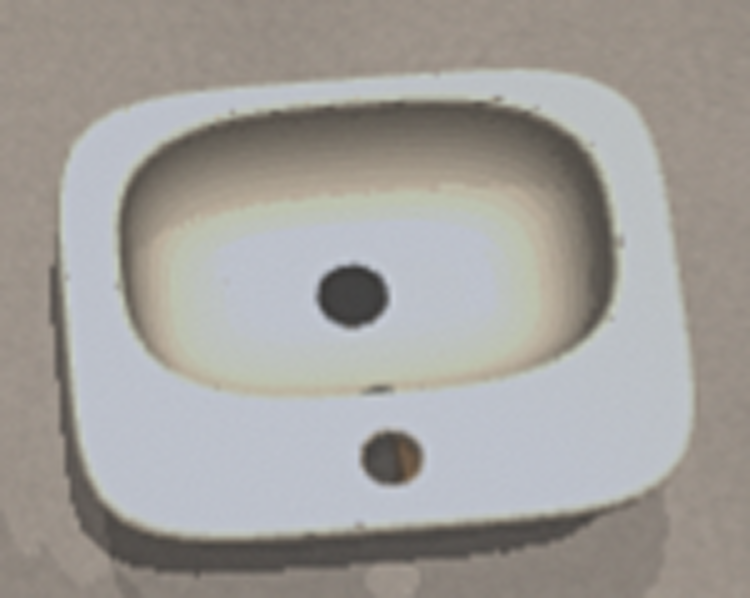

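The basin's ledge and tap hole show clearly (hole at crop (391,458)); the basin is turned a few degrees. I'll fit both numerically.

```bash
python3 - <<'E'
from h import *
m=imaging.camera_model('top')
for fn in ('top2','top1','top0'):
    try: p=cv2.imread(f'pics/{fn}.png').astype(float)
    except: continue
    if fn=='top1':p=grab('top')[0][:,:,::-1].astype(float)
    # blue>red : china; 4x upsample
    q=cv2.resize((p[:,:,0]).astype(np.float32)[70:200,290:440],None,fx=8,fy=8,interpolation=cv2.INTER_CUBIC)
    for th in (140,155,170):
        w=(q>th).astype(np.uint8)
        cs,h=cv2.findContours(w,cv2.RETR_CCOMP,cv2.CHAIN_APPROX_NONE)
        px=lambda c:(c.reshape(-1,2)+.5)/8-.5+[290,70]
        for c in cs:
            a=cv2.contourArea(c); 
            if 64*60<a<64*250:
                P=px(c); x,y=P.mean(0)
                if 360<x<378 and 160<y<178:
                    W=plane(m,P,.15); e=cv2.fitEllipse((W[:,:2]*1e4).astype(np.float32))
                    print(fn,th,'hole',np.round(e[0],1),np.round(e[1],1))
        c=max(cs,key=cv2.contourArea); W=plane(m,px(c),.15)[:,:2]
        r=cv2.minAreaRect((W*1e4).astype(np.float32)); print('rect',r)
        # straight edges: back & front by |y| range
        cy=W[:,1]; 
        for nm,s in (('near',W[:,0]<.53),('far',W[:,0]>.66)):
            k=s&(cy>-.11)&(cy<.08); k&= True
            l=cv2.fitLine((W[k]*1e3).astype(np.float32),cv2.DIST_HUBER,0,.01,.01).ravel()
            print(nm,'x-axis yaw',np.degrees(np.arctan2(-l[0],l[1])) if l[1]>0 else np.degrees(np.arctan2(l[0],-l[1])),l[2:])
E
```

```text
top2 140 hole [5002.8 -196.3] [354.4 358.6]
rect ((6059.5166015625, -111.477783203125), (3003.56787109375, 3601.95703125), 5.399138450622559)
near x-axis yaw 5.253219 [454.89304     -0.79725206]
far x-axis yaw 5.2114525 [754.9228    -8.449177]
top2 155 hole [5003.2 -196.3] [365.8 368.8]
rect ((6049.796875, -100.1480712890625), (2969.7880859375, 3564.39453125), 5.379205226898193)
near x-axis yaw 5.382275 [458.2384   -29.458145]
far x-axis yaw 5.175703 [753.318    -10.823735]
top2 170 hole [5003.4 -196.6] [378.1 380.2]
rect ((6046.4365234375, -98.215087890625), (2950.639404296875, 3545.8349609375), 5.330087661743164)
near x-axis yaw 5.349265 [458.05853  -16.257132]
far x-axis yaw 5.1834617 [752.3513   -13.590718]
top1 140 hole [5002.8 -196.3] [354.6 358.1]
rect ((6058.5390625, -110.5540771484375), (3001.734130859375, 3600.20947265625), 5.476685523986816)
near x-axis yaw 5.251887 [456.1446    -14.7426405]
far x-axis yaw 5.1740026 [754.8908    -8.310494]
top1 155 hole [5003.2 -196.4] [366.  368.6]
rect ((6049.3330078125, -100.2681884765625), (2969.549560546875, 3565.144287109375), 5.4476
[... 370 characters left out ...]
196.3] [367.5 369.9]
rect ((6048.31787109375, -100.093994140625), (2967.389892578125, 3563.458984375), 5.430950164794922)
near x-axis yaw 5.2607665 [455.81934    -3.0317905]
far x-axis yaw 5.250555 [751.44727    9.525062]
top0 155 hole [5003.3 -196.6] [380.8 383.5]
rect ((6045.0703125, -97.283935546875), (2945.715087890625, 3541.8203125), 5.410373210906982)
near x-axis yaw 5.3463144 [458.2509   -16.400063]
far x-axis yaw 5.122079 [751.93506  -11.923774]
top0 170 hole [5004.4 -197. ] [396.1 403.6]
rect ((6046.87109375, -91.1212158203125), (2916.443115234375, 3514.705322265625), 5.465849876403809)
near x-axis yaw 5.328105 [459.65488  -15.371321]
far x-axis yaw 5.0059657 [749.9016    -7.955259]
```

>>> drive_tool:
  deltas: "30 0 0 3 0; 30 0 0 10 0; 30 0 0 22 0; 30 0 0 38 0; 30 0 0 58 0; 30 0 0 80 0; 30 0 0 102 0; 30 0 0 124 0; 30 0 0 144 0; 30 0 0 160 0; 30 0 0 171 0; 30 0 0 175 0"

```text
time_s: 4.95
position: [0.4585, 0.3736, 0.3033]
tcp_rot: [[-0.904, 0.428, 0.003], [0.428, 0.904, 0.002], [-0.002, 0.003, -1.0]]
force: [0.2, 0.4, -5.5]
opening: 0.435
grasp_force: 29.9
```

>>> drive_tool:
  deltas: "30 0 -3 0 0; 30 1 -10 0 0; 30 2 -22 0 0.02; 30 4 -38 0 0.04; 30 6 -56 0 0.07; 30 8 -75 0 0.1; 30 10 -94 0 0.13; 30 12 -113 0 0.16; 30 14 -132 0 0.19; 30 16 -151 0 0.22; 30 18 -170 0 0.25; 30 20 -189 0 0.28"

```text
time_s: 6.15
position: [0.4773, 0.1826, 0.3005]
tcp_rot: [[-0.987, 0.161, -0.002], [0.161, 0.987, -0.001], [0.002, -0.001, -1.0]]
force: [1.1, 0.8, -4.7]
opening: 0.435
grasp_force: 29.9
```

>>> drive_tool:
  deltas: "30 2 -19 0 0.03; 30 4 -38 0 0.06; 30 6 -57 0 0.09; 30 8 -76 0 0.12; 30 10 -95 0 0.15; 30 12 -114 0 0.18; 30 14 -133 0 0.2; 30 16 -152 0 0.22; 30 18 -170 0 0.235; 30 20 -185 0 0.247; 30 22 -196 0 0.253; 30 23 -202 0 0.254"

```text
time_s: 7.35
position: [0.5007, -0.0191, 0.3009]
tcp_rot: [[-0.996, -0.09, -0.001], [-0.09, 0.996, 0.0], [0.001, 0.0, -1.0]]
force: [-0.2, 0.3, -5.5]
opening: 0.434
grasp_force: 29.9
```

>>> drive_tool:
  deltas: "30 0 0 0 0; 30 0 0 0 0; 30 0 0 0 0; 30 0 0 0 0; 30 0 0 0 0"

```text
time_s: 7.85
position: [0.501, -0.0175, 0.3016]
tcp_rot: [[-0.996, -0.092, 0.0], [-0.092, 0.996, 0.0], [-0.0, 0.0, -1.0]]
force: [-0.5, 0.4, -5.5]
opening: 0.43
grasp_force: 29.9
```

```bash
python3 - <<'E'
from h import *
b,n=grab('scene','scene3'); a,m=grab('wrist','w3'); t,_=grab('top','top3')
s=bot.read_state(); print(s['position'],s['force'],s['moment'],s['opening']*87,s['grasp_force'],s['qvel'].round(2))
R=s['tcp_rot'];print(R.round(4),np.degrees(np.arctan2(R[1,1],R[0,1])))
H=[.5003,-.0196,.15];x=proj(n,[H])[0];print('hole in scene',x)
v,u=int(x[1]),int(x[0])
c=cv2.resize(b[v-85:v+35,u-50:u+50,::-1],None,fx=4,fy=4,interpolation=cv2.INTER_CUBIC)
w=cv2.resize(a[60:360,120:520,::-1],None,fx=1,fy=1.6)[:480]
cv2.imwrite('pics/c3.png',np.hstack([c,w])); print('crop origin',u-50,v-85)
E
```

```text
[ 0.50105149 -0.01776743  0.30159306] [-0.01001748  0.8544552  -4.53803271] [-0.01324007  0.04046302 -0.05080759] 37.86643205232472 29.864128268557124 [-0.14  0.04 -0.09  0.12  0.01 -0.04]
[[-9.958e-01 -9.140e-02  1.000e-04]
 [-9.140e-02  9.958e-01 -0.000e+00]
 [-1.000e-04 -0.000e+00 -1.000e+00]] 95.24536172518042
hole in scene [272.73336002 201.84505044]
crop origin 222 116
```

View pics/c3.png

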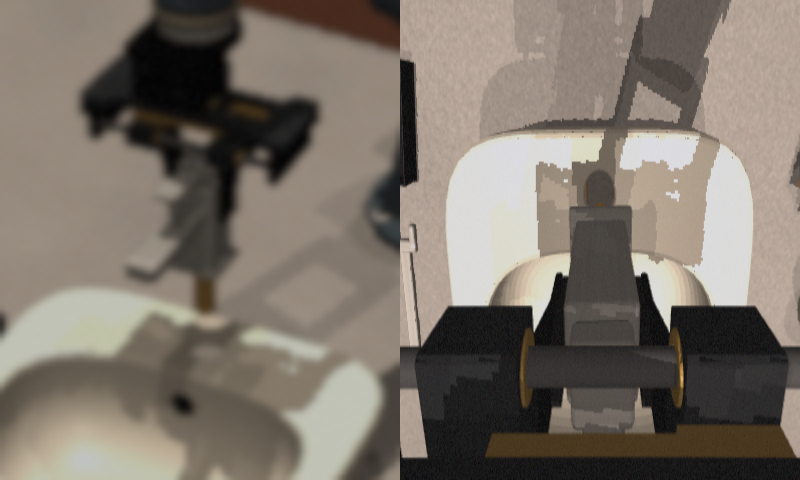

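The tap hangs above the hole and looks upright. In the wrist crop the hole is at (599,188), just behind the base edge, which runs from 569 to 632 at row 207. I'll measure the hole and the base in this same wrist camera, so calibration bias cancels out.

```bash
python3 - <<'E'
from h import *
from scipy.optimize import least_squares
m=imaging.camera_model('wrist'); p=cv2.imread('pics/w3.png'); g=cv2.cvtColor(p,cv2.COLOR_BGR2GRAY).astype(np.float32)
print(g[164:196:2,298:342:3].astype(int))
s=bot.read_state();R=s['tcp_rot'];t=s['position']
zb=t[2]-.0545+.006
P=plane(m,[[289,189.4],[352,189.4]],zb); L=(P-t)@R; print('base in tool',L.round(4))
q=cv2.resize(g[150:200,290:350],None,fx=8,fy=8,interpolation=cv2.INTER_CUBIC)
for th in (85,100,115):
    cs,_=cv2.findContours((q<th).astype(np.uint8),cv2.RETR_EXTERNAL,cv2.CHAIN_APPROX_NONE)
    c=max(cs,key=lambda c:cv2.contourArea(c) if cv2.pointPolygonTest(c,(29*8.,26*8.),False)>=0 else 0)
    X=(c.reshape(-1,2)+.5)/8-.5+[290,150]
    k=(X[:,1]<184)&(X[:,1]>152); W=plane(m,X[k],.15)[:,:2]
    r=least_squares(lambda v:np.hypot(*(W-v[:2]).T)-v[2],[.5,-.02,.0175],loss='soft_l1',f_scale=.0005)
    r2=least_squares(lambda v:np.hypot(*(W-v[:2]).T)-.0175,r.x[:2],loss='soft_l1',f_scale=.0005)
    print(th,X[k].min(0),X[k].max(0),r.x.round(4),r2.x.round(4),np.abs(r2.fun).mean())
E
```

```text
[[104 105 101 103 103 104 105 103 104 105 103 105 103 148 220]
 [104 104 103 104 101  95  91  82  87 104 106 103 103 149 150]
 [105 105 106 102  91  71  69  74  74  74  93 103 106 149 149]
 [104 102 105  98  71  70  74  71  68  69  72  97 119 150 150]
 [105 100 103  73  70  68  71  70  66  70  70  76 115 153 152]
 [104 103  97  65  74  67  69  67  71  72  69  71 114 150 150]
 [103 107  90  66  70  71  73  72  69  68  69  72 122 151 154]
 [105 105  85  65  71  68  71  73  74  72  68  70  97 150 150]
 [105 101  82  62  72  68  67  72  70  71  68  65  89 151 152]
 [102 104  80  64  75  72  70  72  69  69  68  67  91 151 151]
 [103 104  88  65  73  70  71  69  67  71  71  67  89 152 151]
 [106 103  89  64  66  71  70  72  66  68  72  73 108 153 154]
 [102 102  99  83  69  69  67  73  71  71  70  76 105 113 111]
 [ 74  72  72  76  75  77  77  78  79  78  76  79  78  80  79]
 [ 82  81  83  83  81  82  81  83  83  81  82  79  83  81  81]
 [100  98  99  81  81  81  80  81  84  82  84  83  83  82  83]]
base in tool [[ 0.0226 -0.0238  0.0485]
 [ 0.0226  0.024   0.0485]]
85 [303.5625 165.8125] [333.9375 183.9375] [ 0.4989 -0.0199  0.0169] [ 0.4996 -0.0198] 0.0002803967333300815
100 [302.0625 164.5625] [334.5625 183.9375] [ 0.4989 -0.0203  0.0181] [ 0.4982 -0.0204] 0.0004030760845291261
115 [291.6875 152.0625] [335.0625 183.9375] [ 0.4936 -0.0249  0.0231] [ 0.4904 -0.026 ] 0.0055818149247868895
```

>>> drive_tool:
  deltas: "30 -2 -2.2 -3 0; 30 -2 -2.2 -8 0; 30 -2 -2.2 -15 0; 30 -2 -2.2 -22 0; 30 -2 -2.2 -28 0; 30 -2 -2.2 -32 0; 30 -2 -2.2 -34 0; 30 -2 -2.2 -34 0; 30 -2 -2.2 -34 0; 30 -2 -2.2 -34 0"

```text
time_s: 9.0
position: [0.4993, -0.0202, 0.2679]
tcp_rot: [[-0.996, -0.091, 0.001], [-0.091, 0.996, -0.0], [-0.001, -0.0, -1.0]]
force: [-0.2, 0.4, -5.2]
opening: 0.431
grasp_force: 29.9
```

```bash
python3 - <<'E'
from h import *
b,n=grab('scene','scene4')
s=bot.read_state(); t=s['position'];print(t,s['force'])
R=s['tcp_rot'];print(np.degrees(np.arctan2(R[1,1],R[0,1])))
u,v=232,145; S=7
c=cv2.resize(b[v:v+80,u:u+80,::-1],None,fx=S,fy=S,interpolation=cv2.INTER_CUBIC)
H=np.array([.4993,-.0199,.15])
x=np.array([np.cos(.0922),np.sin(.0922),0]);y=np.array([-x[1],x[0],0])
a=np.linspace(0,2*np.pi,40)
circ=H+.0175*(np.cos(a)[:,None]*x+np.sin(a)[:,None]*y)
B=np.array([t[0],t[1],t[2]-.0545]);Z=np.array([0,0,1.])
ax=[B-.055*Z-.0105*y,B-.0105*y,B-.055*Z+.0105*y,B+.0105*y]
d=lambda P:(((proj(n,P)-[u,v])+.5)*S).astype(int)
base=[B+.024*(i*x+j*y)+k*Z for k in (0,) for i,j in((1,1),(1,-1),(-1,-1),(-1,1))]
sp=[B+.115*x+.014*j*y+(.064+.008*k)*Z for j,k in((1,1),(1,-1),(-1,-1),(-1,1))]
e=c.copy()
for P,col in((circ,(0,0,255)),(base,(0,255,0)),(sp,(255,0,255))): cv2.polylines(e,[d(P)],True,col,1)
A=d(ax); cv2.line(e,A[0],A[1],(255,0,0),1) if 0 else None
for i in(0,2): cv2.line(e,tuple(map(int,A[i])),tuple(map(int,A[i+1])),(255,255,0),1)
cv2.imwrite('pics/c4.png',e)
E
```

```text
[ 0.49928562 -0.02022682  0.26786073] [-0.04391459 -0.46815107 -4.41704972]
95.22926629795322
```

View pics/c4.png

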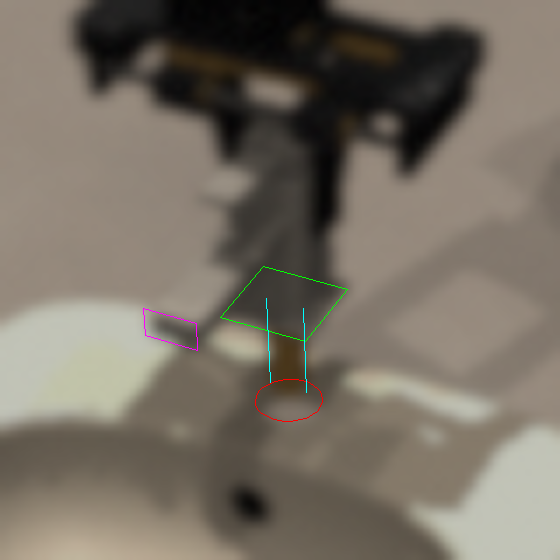

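The overlay shows the tail (crop columns 268–306, end near row 390) on its predicted axis, centred above the hole at (289,400). The spout tip matches its predicted place at (145–200,310–350), so the tap is upright. I'll lower it now.

>>> drive_tool:
  deltas: "30 0 0 -3 0; 30 0 0 -8 0; 30 0 0 -14 0; 30 0 0 -20 0; 30 0 0 -26 0; 30 0 0 -32 0; 30 0 0 -38 0; 30 0 0 -44 0; 30 0 0 -49 0; 30 0 0 -52 0; 30 0 0 -53 0; 30 0 0 -53 0"

```text
time_s: 10.25
position: [0.4991, -0.0202, 0.2145]
tcp_rot: [[-0.996, -0.091, 0.0], [-0.091, 0.996, -0.0], [-0.0, -0.0, -1.0]]
force: [-0.0, 0.3, -5.2]
opening: 0.434
grasp_force: 29.9
```

>>> drive_tool:
  deltas: "30 0 0 0 0; 30 0 0 0 0; 30 0 0 0 0; 30 0 0 0 0; 30 0 0 0 0; 30 0 0 0 0"

```text
time_s: 10.85
position: [0.4991, -0.0202, 0.2146]
tcp_rot: [[-0.996, -0.091, 0.0], [-0.091, 0.996, -0.0], [-0.0, -0.0, -1.0]]
force: [0.2, -0.1, -4.7]
opening: 0.434
grasp_force: 29.9
```

```bash
python3 - <<'E'
from h import *
b,n=grab('scene','scene5'); w,m=grab('wrist','w5')
s=bot.read_state(); t=s['position'];print(t,s['force'],s['moment'],s['qvel'].round(2),s['opening'],s['time_s'])
R=s['tcp_rot'];print(np.degrees(np.arctan2(R[1,1],R[0,1])))
c=cv2.resize(b[150:230,232:312,::-1],None,fx=5,fy=6,interpolation=cv2.INTER_CUBIC)
x=np.array([np.cos(.0922),np.sin(.0922),0]);y=np.array([-x[1],x[0],0]);B=np.array([t[0],t[1],t[2]-.0545]);Z=np.array([0,0,1.])
base=[B+.024*(i*x+j*y) for i,j in((1,1),(1,-1),(-1,-1),(-1,1))]
sp=[B+.115*x+.014*j*y+(.064+.008*k)*Z for j,k in((1,1),(1,-1),(-1,-1),(-1,1))]
for P in(base,sp): cv2.polylines(c,[((proj(n,P)-[232,150]+.5)*[5,6]).astype(int)],True,(0,255,0),1)
w2=cv2.resize(w[140:300,240:400,::-1],None,fx=2.5,fy=3,interpolation=cv2.INTER_CUBIC)
q=w2.copy()
for P in([B+.006*Z+.024*(i*x+j*y) for i,j in((1,1),(1,-1),(-1,-1),(-1,1))],[B+.09*Z+.019*(i*x+j*y) for i,j in((1,1),(1,-1),(-1,-1),(-1,1))]): cv2.polylines(q,[((proj(m,P)-[240,140]+.5)*[2.5,3]).astype(int)],True,(0,255,0),1)
cv2.imwrite('pics/c5.png',np.hstack([c,q]))
E
```

```text
[ 0.49906876 -0.02019829  0.21456304] [ 0.12894637  0.63175574 -5.12110166] [ 0.03826492  0.09176961 -0.01139927] [ 0.01 -0.03 -0.05  0.06 -0.06 -0.05] 0.4326111113256309 10.95
95.22165704342068
```

View pics/c5.png

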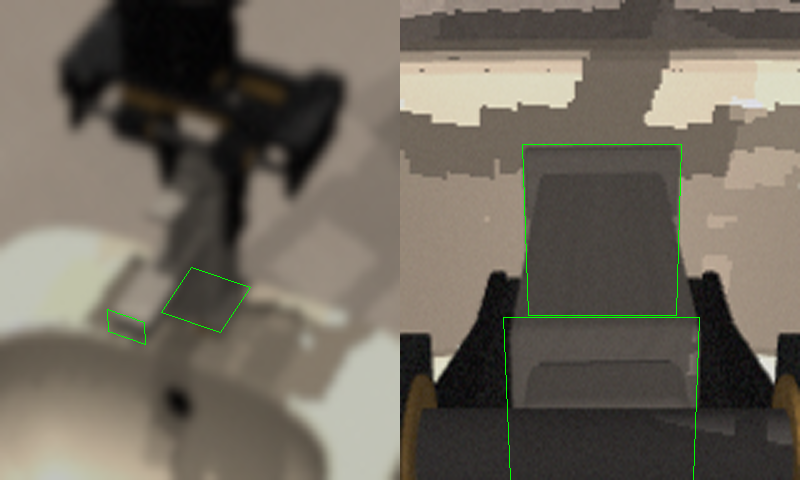

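The base and body outlines match the predicted upright pose to within about a pixel: base edge at (522–681,145) and body top at (504–699,318). The measured force is just the tap's weight, so nothing is touching. I'm handing in.

```bash
python3 -c "
from rig import bot
print(bot.hand_in())"
```

```text
the job is handed in; nothing more can be done
None
```

I've handed in the job with the gripper still holding the tap upright in the tap hole: spout straight out over the bowl, base about 10 mm above the ledge, tail centred to about 1 mm by my measurements, and no sign of it touching the china.

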